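# Try the keyed bangle formers on the leaning mandrel and sort them

### The job

Two of the three square bangle formers have a keyway: one towards the middle of a flat side, the other towards a corner. Take the side-keyed one first: try it on the leaning keyed mandrel, fully home on the shoulder for a moment, take it off and set it down flat in the square wooden tray; then try the corner-keyed one the same way and set it flat in the round steel dish. Do not drop them, and leave the plain-bored former and everything else where it is.

Things in the scene. Friction and masses are not known exactly. Their poses are not given: they have to be found in the camera images.
- side_former: Square aluminium block, 48 mm across flats, 36 mm tall, about 0.16 kg, standing on its base; 28 mm bore right through. Origin: centre of underside, z up the bore. One keyway, a groove 9.6 mm wide from the bore to 20 mm off the axis, full height, towards the MIDDLE OF A FLAT SIDE. Own +x points along the keyway; the flats face own +-x and +-y.
- corner_former: Square aluminium block, 48 mm across flats, 36 mm tall, about 0.16 kg, standing on its base; 28 mm bore right through. Origin: centre of underside, z up the bore. One keyway, a groove 9.6 mm wide from the bore to 21 mm off the axis, full height, towards a CORNER. Own +x points along the keyway; the flats face 45 degrees either side of own +x and -x.
- plain_former: Square aluminium block, 48 mm across flats, 36 mm tall, about 0.16 kg, standing on its base; 28 mm bore right through. Origin: centre of underside, z up the bore. Plain bore without a keyway, flats facing own +-x and +-y. Not part of the job: leave it alone.
- spigot: Keyed steel end of the fixed mandrel, leaning 30 degrees, towards the robot give or take. Origin: on the axis at the 40 mm shoulder on which a seated former's underside rests, 135 mm above the table. z: up the axis. x: from the axis towards its one key, on the upper side. A former goes home only with its z along this z and its x along this x; play about 2 mm sideways, 7 degrees in twist.
- spigot_tip (a point): Top of the spigot on its axis, 47 mm from the shoulder. The spigot is 24 mm in diameter, the top 9 mm tapered. Its key is a rib 6 mm wide, out to 17 mm from the axis, from the shoulder to 27 mm up it (narrower lead-in to 30 mm). Below the shoulder a 40 mm round shank runs down to the stone foot.
- stand: Stone foot of the mandrel, fixed, 115 x 115 x 70 mm tall. Origin: centre of its underside on the table. Spigot origin at own (-45, 0, 135) mm, leaning to own -x.
- box_tray_in (a point): Centre of the inner floor of the square wooden tray (fixed; outside 132 x 132 mm, walls 4 mm thick, rim 18 mm above the table). Own x and y along its sides.
- dish_in (a point): Centre of the inner floor, 5 mm above the table, of the round steel dish (fixed; 136 mm outside diameter, 4 mm wall, rim 18 mm above the table).
- weight: Brass cylinder 34 mm diameter, 26 mm tall; origin at centre of underside. Loose; one of the things to leave alone. 
- bangles1: Stack of bangles as one ring, 68 mm outside diameter, 20 mm tall, origin at centre of underside. Loose; one of the things to leave alone. 
- bangles2: Stack of bangles as one ring, 68 mm outside diameter, 15 mm tall, origin at centre of underside. Loose; one of the things to leave alone. 
- paddle: Flat wooden bangle-rolling paddle, 220 mm long, up to 50 mm wide and 20 mm tall, lying along own x; origin under its middle. Loose; one of the things to leave alone. 
- driver: Screwdriver 170 mm long, lying along own x; origin under its middle. Loose; one of the things to leave alone. 
- lac_pot: Copper cylinder (closed pot) 60 mm diameter, 50 mm tall; origin at centre of underside. Loose; one of the things to leave alone. 
- puck: Dark steel disc 48 mm diameter, 18 mm tall; origin at centre of underside. Loose; one of the things to leave alone. 
There are look-alikes about, which are no part of the job. Of the things shaped like the part that bears box_tray_in, the wooden one is meant.

How it is judged:
By the outcome, as a careful person would: the job done as asked, in the order asked, and still so for the second after the job is handed in, with the robot touching nothing.
It also fails if it takes over 72 s, if anything falls off the work surface, if the arm or the gripper's body presses on something with over 40 N, if the wrist force passes 120 N, or if a joint passes its speed limit or range.

### The arm

A 6-joint arm with a two-finger parallel gripper is mounted at the origin on the work surface. World frame = base frame: x ahead of the robot, y to its left, z up, the work surface at z = 0. Lengths are in m, angles in rad, forces in N, time in s.
With the tool pointing down it reaches from about 0.35 to 0.775 m from the base axis. Payload 7.3 kg.
Tool frame: the origin (TCP) lies at the very end of the fingers, on their centre line; the grasp point (between the pads) lies 19 mm behind it; z points along the fingers, y is the line along which they close (so a half turn about z gives the same grasp; the last joint's range is limited). The gripper opens to 92 mm and grips with 3 to 60 N. Pads are 19 mm wide; open, the fingers measure 130 mm over their backs; the gripper's body (75 mm by 190 mm) begins 47 mm behind the grasp point.
Start: joints at [1.058, 0.342, 1.524, -0, 1.275, -0.146], TCP at [0.188, 0.49, 0.205] pointing down, gripper open.
Joint ranges: [-2.53, 2.53], [-0.77, 2.02], [0.04, 2.7], [-1, 4.14], [0.28, 2.66], [-3.11, 3.11]. Speed limits (rad/s): [2.57, 2.57, 3.14, 3.14, 3.14, 3.14].

### API

Orientations are given as a rotation vector (axis times angle).
In Python, from workcell import r gives the robot as it stands. The module is installed in compiled form; this text tells all that it offers.
- The arm moves only by the tool drive_tool, never from a script. Its argument "steps" is one flat list of numbers, 7 for each row, row after row: the turn, a rotation vector about the tool's x, y, z scaled (see below), then the shift along the tool's x, y, z scaled (see below), then the opening, from 0 (shut) to 1 (fully open). A call has 1 to 12 rows; each row is the pose to reach, as a shift and turn from the pose commanded when the call began, along the tool's axes at that moment; what a row does not reach only later rows make up. The controller multiplies each number of a shift by 0.4 m and each number of a turn by 60 degrees. A row lasts 1/12 s, in which the tool goes at most 41.7 mm and 7.16 degrees, less where a joint would pass 70% of its speed; a pose out of reach is approached as far as the arm can. A call with a number of a shift or a turn outside -1 to 1 is refused whole. A call with a gripper value outside its range is refused whole. The fingers move at their own pace and stop on an object; "squeeze" is the grip in N (left out, the last holds). Time passes only in rows, so rows that repeat a pose let the fingers close. It gives the time, the measured TCP pose, the force, the opening and the grip force at its end, in the units of the state.
- r.get_obs(): the state, without advancing time (a new reading comes with each control period).
- r.camera(name): name is "side" or "top"; returns the picture (384x512x3 uint8, red, green, blue); there is no depth.
- r.camera_params(name): a dict with "intrinsics" (3x3 intrinsics, pixels), "R" (3x3) and "t" (3): a world point X has camera coordinates R X + t. Camera axes: x right, y down, z forward; pixel columns grow to the right and rows downward; lengths in m; the calibration is good to about 2 mm. A picture is of the moment at which its call begins. camera_params takes no time and is no camera call.
- r.job_done(): hands the job in; it is judged then, once.
The state is a dict: "time": time; "joints": joint angles; "qvel": joint speeds; "effort": joint torques, N m; "eef_pos": TCP position; "tool_rot": TCP orientation; "wrist_force": force on the tool from outside, world axes, zero at the start; "torque": the same for the moment, N m; "gripper_width": finger opening in m; "finger_force": force on a finger pad.
Only numpy, scipy, OpenCV 4.12 (cv2) and the standard library are available. Lean on these libraries where they do the work, as an engineer would, in place of code of your own. Each camera call takes 0.05 s, during which the arm holds its last target. There are 200 camera calls.

## Working session

There is one attempt and no reset: what is moved stays moved. The work goes in short steps, Python scripts to look and compute and a tool call to move; the robot and the scene stay as the last step left them, time stands still between calls to the robot, and variables do not carry over. Pictures are saved under pics/ and viewed, at most 10 in all, crops included, and the job is handed in when it is done.

Besides the shell and the picture viewer there is one more tool, called as name(argument=value, ...) on one line, values as JSON. drive_tool: Moves the arm, as the interface text tells. Shifts and turns lie within -1 to 1; 1 stands for 0.4 m of shift or 60 degrees of turn. Its arguments: {"type":"object","properties":{"steps":{"type":"array"},"squeeze":{"type":"number"}},"required":["steps"]}

```bash
mkdir -p pics; python3 - <<'E'
from workcell import r
import cv2,numpy as np
for n in("top","side"):
    im=r.camera(n); cv2.imwrite(f"pics/{n}0.png",cv2.resize(im[:,:,::-1],(800,600),interpolation=cv2.INTER_CUBIC)); np.save(f"{n}0.npy",im)
    p=r.camera_params(n); print(n,p["intrinsics"].round(1).tolist(),p["R"].round(3).tolist(),p["t"].round(3).tolist())
o=r.get_obs(); print(o)
E
```

```text
top [[401.3, 0.0, 249.3], [0.0, 401.3, 191.8], [0.0, 0.0, 1.0]] [[-0.071, -0.997, 0.001], [-0.971, 0.069, -0.231], [0.23, -0.017, -0.973]] [0.066, 0.503, 1.248]
side [[375.5, 0.0, 258.5], [0.0, 375.5, 192.0], [0.0, 0.0, 1.0]] [[-0.914, -0.405, 0.013], [-0.292, 0.636, -0.714], [0.281, -0.656, -0.7]] [0.455, 0.201, 1.182]
{'time': 0.1, 'joints': array([ 1.05803648e+00,  3.42681100e-01,  1.52489204e+00, -3.48382576e-05,
        1.27537258e+00, -1.46009265e-01]), 'qvel': array([-6.17045348e-05, -4.00027867e-03,  2.71282754e-04, -3.61454984e-04,
       -1.08555780e-03, -3.35550963e-04]), 'effort': array([ 2.41531525e-03, -4.32003021e+01, -2.44695032e+01,  7.19073555e-02,
        5.25813724e-02, -6.04296270e-05]), 'eef_pos': array([0.18806684, 0.4897611 , 0.20451018]), 'tool_rot': array([-5.72777368e-01, -3.08852307e+00,  2.02780675e-03]), 'wrist_force': array([ 0.30607365, -0.16157132, -0.05947397]), 'torque': array([-0.02252521,  0.04431916,  0.04155808]), 'finger_force': 0.0, 'gripper_width': 0.09191254859641679}
```

View pics/top0.png

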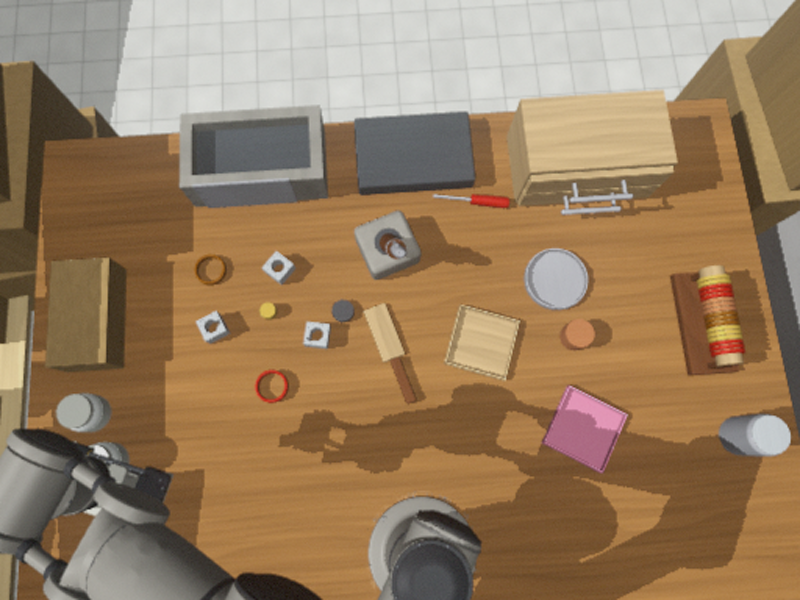

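View pics/side0.png

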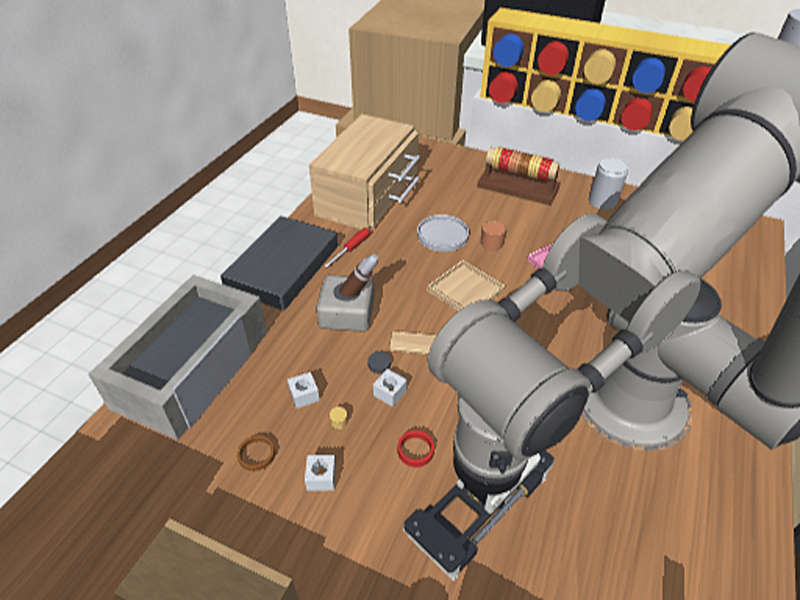

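The top picture (800x600 scale) shows three square formers at (278,266), (212,326) and (317,334). The mandrel is at (392,245), the wooden tray at (484,341), with the pink tray a look-alike at (586,428). The steel dish is at (556,278). Next, a close crop of the formers and spigot from both cameras.

```bash
python3 - <<'E'
import cv2,numpy as np
rows=[]
for n,c in(("top",[(278,266),(212,326),(317,334),(392,245)]),("side",[(303,388),(320,470),(389,385),(352,280)])):
    im=np.load(f"{n}0.npy"); L=[]
    for i,(u,v) in enumerate(c):
        h=14 if i<3 else 25
        u=round(u*.64);v=round(v*.64); L.append(cv2.resize(im[v-h:v+h,u-h:u+h,::-1],(200,200),interpolation=cv2.INTER_CUBIC)); print(n,i,u-h,v-h,2*h/200)
    rows.append(np.hstack(L))
cv2.imwrite("pics/crop1.png",np.vstack(rows))
E
```

```text
top 0 164 156 0.14
top 1 122 195 0.14
top 2 189 200 0.14
top 3 226 132 0.25
side 0 180 234 0.14
side 1 191 287 0.14
side 2 235 232 0.14
side 3 200 154 0.25
```

View pics/crop1.png

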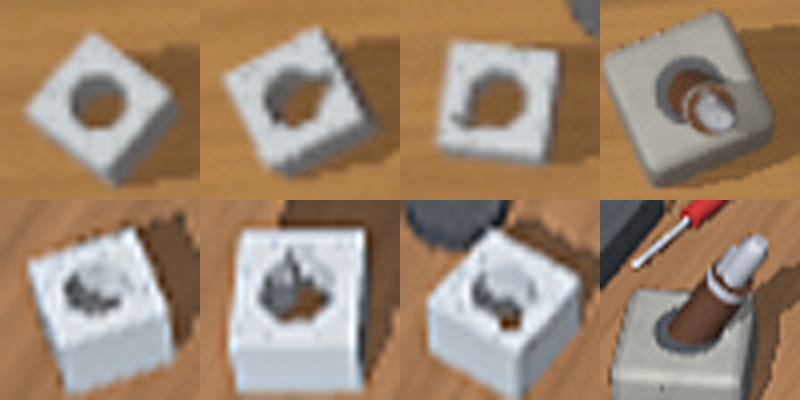

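Top left is plain. (212,326) has its groove towards the middle of a side, so it is the side former. (317,334) has its groove towards the lower-left corner, so it is the corner former. Next I fit poses by silhouette in both views and enlarge the spigot.

```bash
cat > h.py <<'E'
import numpy as np,cv2
from workcell import r
from scipy.spatial.transform import Rotation as Ro
from scipy.optimize import minimize,least_squares
P={n:r.camera_params(n) for n in("top","side")}
def proj(n,X):
    p=P[n]; c=np.atleast_2d(X)@np.array(p["R"]).T+p["t"]; u=c@np.array(p["intrinsics"]).T; return u[:,:2]/u[:,2:]
def onplane(n,uv,z):
    p=P[n];R=np.array(p["R"]);C=-R.T@p["t"];d=R.T@np.linalg.solve(p["intrinsics"],[*uv,1]);return C+d*(z-C[2])/d[2]
S=8
def hullmask(n,X,off,sz):
    u=(proj(n,X)-off+.5)*S
    m=np.zeros((sz*S,sz*S),np.uint8); cv2.fillConvexPoly(m,cv2.convexHull(u.astype(np.float32)).round().astype(np.int32),255)
    return cv2.resize(m,(sz,sz),interpolation=cv2.INTER_AREA)/255.
def delta(pos,R):
    "turn and shift numbers from the present pose to pos,R"
    o=r.get_obs();R0=Ro.from_rotvec(o["tool_rot"])
    return np.r_[(R0.inv()*R).as_rotvec()/np.pi*3,R0.inv().apply(np.array(pos)-o["eef_pos"])/.4].round(4)
def down(yaw,tilt=None):
    "tool pointing down, tool x at yaw (deg)"
    y=np.radians(yaw);x=np.array([np.cos(y),np.sin(y),0]);z=np.array([0,0,-1.]);return Ro.from_matrix(np.c_[x,np.cross(z,x),z])
E
cat > fit.py <<'E'
from h import *
cs={"plain":((178,170),(194,248)),"side":((136,209),(205,301)),"corner":((203,214),(249,246))}
B=np.array([[a,b,c] for a in(-.024,.024) for b in(-.024,.024) for c in(0,.036)])
for k,cc in cs.items():
    d={}
    for n,c in zip(("top","side"),cc):
        im=np.load(n+"0.npy").astype(float);off=np.array(c)-20;w=im[off[1]:off[1]+40,off[0]:off[0]+40]
        mx=w.max(2);sat=(mx-w.min(2))
        m=np.clip((w[...,2]-85)/(175-85),0,1)*1. # blue channel: wood low
        m=((w[...,2]>110)&(sat<45)).astype(np.uint8)
        q,l,s,_=cv2.connectedComponentsWithStats(m);i=1+np.argmax(s[1:,4]);m=(l==i).astype(np.uint8)
        h=cv2.findContours(m,0,1)[0][0];m=cv2.fillPoly(m,[h],1)
        d[n]=(off,m.astype(float))
    p0=onplane("top",cc[0],.02)[:2]
    def f(v,ns=("top","side")):
        X=B@Ro.from_euler("z",v[2]).as_matrix().T+[v[0],v[1],0]
        return sum(((hullmask(n,X,d[n][0],40)-d[n][1])**2).sum() for n in ns)
    for ns in(("top",),("side",),("top","side")):
        best=min((minimize(f,[*p0,a],args=(ns,),method="Nelder-Mead",options=dict(initial_simplex=[[*p0,a],[p0[0]+.006,p0[1],a],[p0[0],p0[1]+.006,a],[*p0,a+.3]])) for a in np.radians([0,30,60])),key=lambda q:q.fun)
        print(k,ns,best.x[:2].round(4),np.degrees(best.x[2])%90,best.fun.round(1))
for n,c in(("tray",(484,341)),("dish",(556,278))): print(n,onplane("top",np.array(c)*.64,.018).round(3))
L=[]
for n,c in(("top",(250,157)),("side",(224,178))):
    im=np.load(n+"0.npy");L.append(cv2.resize(im[c[1]-24:c[1]+24,c[0]-20:c[0]+20,::-1],(400,480),interpolation=cv2.INTER_CUBIC))
cv2.imwrite("pics/spig.png",np.hstack(L))
E
python3 fit.py
```

```text
plain ('top',) [0.6071 0.2669] 49.499738982118515 25.8
plain ('side',) [0.6038 0.26  ] 48.03140055541518 6.9
plain ('top', 'side') [0.6035 0.2621] 46.725206351915226 82.4
side ('top',) [0.4851 0.412 ] 26.49397520684946 30.4
side ('side',) [0.4833 0.4045] 26.21437262144023 12.8
side ('top', 'side') [0.4835 0.4056] 26.43077708822972 100.1
corner ('top',) [0.4517 0.19  ] 78.76746041727878 7.3
corner ('side',) [0.4497 0.1837] 80.63537325774172 6.2
corner ('top', 'side') [0.4499 0.1864] 80.88755494261369 57.6
tray [ 0.412 -0.164  0.018]
dish [ 0.538 -0.335  0.018]
```

View pics/spig.png

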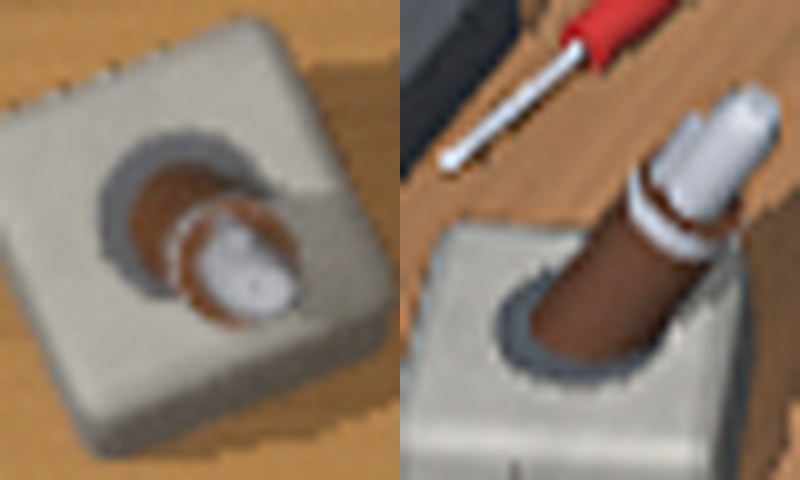

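The spigot leans down and right in the top picture, with its key on the upper left. The shoulder centre is near crop (236,262) in top and (687,200) in side, and the tip near (265,287) and (757,105). I fit the stand to these, refit the formers' top faces, and overlay both.

```bash
cat > fit2.py <<'E'
from h import *
def stand(v):
    R=Ro.from_euler("z",v[2]);o=R.apply([-.045,0,.135])+[v[0],v[1],0]
    z=R.apply([-.5,0,3**.5/2]);x=R.apply([3**.5/2,0,.5]);return R,o,x,z
obs={"top":(np.array([230,133]),[(265,287),(236,262),(182,214)]),"side":(np.array([204,154]),[(357,105),(287,200),(185,328)])}
def res(v):
    R,o,x,z=stand(v);X=np.array([o+.047*z,o,o-.065/np.cos(np.pi/6)*z])
    return np.concatenate([(proj(n,X)-(a+np.array(b)/10-.5)).ravel() for n,(a,b) in obs.items()])
q=least_squares(res,[.62,.03,.4]);v=q.x
R,o,x,z=stand(v);print("stand",v[:2].round(4),np.degrees(v[2]),"o",o.round(4),"z",z.round(3));print(q.fun.reshape(-1,2).round(1).tolist())
np.savez("spig.npz",o=o,x=x,z=z)
def ring(c,a,b,rad):t=np.linspace(0,2*np.pi,40)[:,None];return c+rad*(np.cos(t)*a+np.sin(t)*b)
y=np.cross(z,x)
sq=lambda h,zz:np.array([[-h,-h,zz],[h,-h,zz],[h,h,zz],[-h,h,zz],[-h,-h,zz]])
curves=[ring(o,x,y,.02),ring(o+.038*z,x,y,.012),np.array([o+.017*x,o+.017*x+.03*z]),R.apply(sq(.0575,.07))+[*v[:2],0],R.apply(sq(.0575,.0))+[*v[:2],0]]
def panel(n,c,h,size,cur):
    im=np.load(n+"0.npy")[c[1]-h:c[1]+h,c[0]-h:c[0]+h,::-1];k=size/(2*h);im=cv2.resize(im,(size,size),interpolation=cv2.INTER_CUBIC)
    for C in cur: cv2.polylines(im,[((proj(n,C)-np.array(c)+h+.5)*k).round().astype(np.int32)],False,(0,0,255),1)
    return im
a=np.hstack([panel("top",(248,157),28,400,curves),panel("side",(222,182),28,400,curves)])
bs=[]
for k,cc,g in(("side",((136,209),(205,301)),[.4835,.406,26.4]),("corner",((203,214),(249,246)),[.450,.185,80.])):
    d={}
    for n,c in zip(("top","side"),cc):
        im=np.load(n+"0.npy").astype(float);off=np.array(c)-20;w=im[off[1]:off[1]+40,off[0]:off[0]+40]
        g1=w[...,2];d[n]=(off,g1)
    hh=np.array([1,1]);
    def f(u,ns=("top","side")):
        t=0
        for n in ns:
            off,gi=d[n];T=np.array(Ro.from_euler("z",u[2]).apply(sq(.024,.036)[:4])+[u[0],u[1],0]);T2=(T-T.mean(0))*1.1+T.mean(0)
            # bore region excluded; contrast between inside rim and outside rim
            T3=(T-T.mean(0))*.9+T.mean(0)
            m=hullmask(n,T,off,40);mo=np.clip(hullmask(n,T2,off,40)-m,0,1);mi=np.clip(m-hullmask(n,T3,off,40),0,1)
            t-=(gi*mi).sum()/mi.sum()-(gi*mo).sum()/mo.sum()
        return t
    g[2]=np.radians(g[2]);out={}
    for ns in(("top",),("side",),("top","side")):
        b=min((minimize(f,s,args=(ns,),method="Nelder-Mead",options=dict(initial_simplex=np.array(s)+np.array([[0,0,0],[.004,0,0],[0,.004,0],[0,0,.1]]))) for s in ([g[0]+i,g[1]+j,g[2]] for i in(-.002,.002) for j in(-.002,.002))),key=lambda b:b.fun)
        print(k,ns,b.x[:2].round(4),np.degrees(b.x[2]).round(1),round(b.fun,1));out=b.x
    cur=[Ro.from_euler("z",out[2]).apply(sq(.024,h))+[*out[:2],0] for h in(0,.036)]+[ring(np.r_[out[:2],.036],np.array([1,0,0]),np.array([0,1,0]),.014)]
    bs+=[panel(n,c,14,200,cur) for n,c in zip(("top","side"),cc)]
cv2.imwrite("pics/ov.png",np.vstack([a,np.hstack(bs)]))
E
python3 fit2.py
```

```text
stand [0.6352 0.0258] 19.059744907000507 o [0.5927 0.0111 0.135 ] z [-0.473 -0.163  0.866]
[[0.5, 0.2], [0.2, 0.0], [0.9, 1.0], [-0.8, 0.6], [-0.5, 0.0], [-0.4, 0.6]]
side ('top',) [0.4839 0.409 ] 24.1 -59.7
side ('side',) [0.4824 0.403 ] 24.3 -96.0
side ('top', 'side') [0.4813 0.4069] 25.2 -117.3
corner ('top',) [0.4511 0.1873] 81.0 -59.6
corner ('side',) [0.4491 0.183 ] 78.0 -64.2
corner ('top', 'side') [0.4497 0.1871] 80.4 -102.6
```

View pics/ov.png

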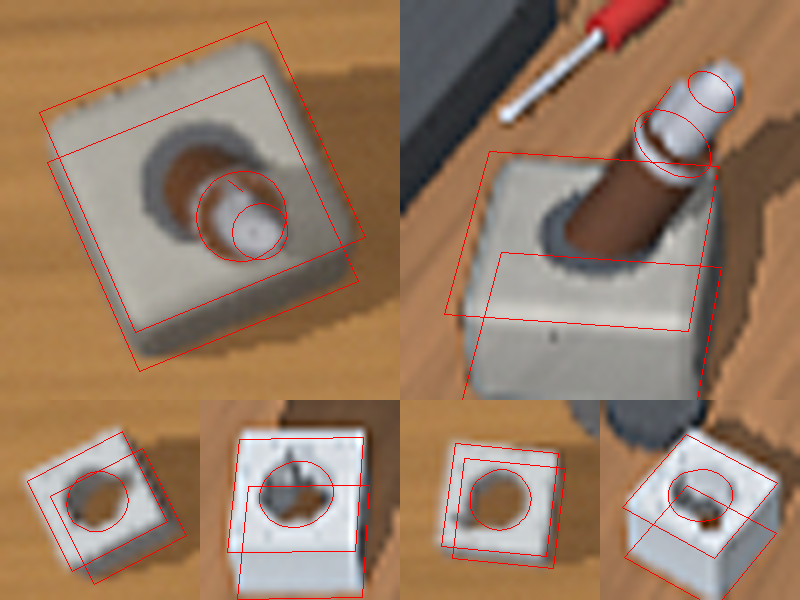

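The overlays line up to within 1 native pixel, but the two cameras disagree by about 5 mm in y. I can calibrate that out against the gripper. I move above the side former (0.483, 0.406, flats at 24.5°).

```bash
python3 - <<'E'
from h import *
print(delta([.483,.406,.12],down(114.5)))
E
```

```text
[-1.300e-03  3.000e-04  7.415e-01 -7.634e-01  6.920e-02  2.111e-01]
```

drive_tool(steps=[0,0,0.37,-0.38,0.035,0.03,1,0,0,0.7415,-0.7634,0.0692,0.1,1,0,0,0.7415,-0.7634,0.0692,0.2111,1,0,0,0.7415,-0.7634,0.0692,0.2111,1,0,0,0.7415,-0.7634,0.0692,0.2111,1,0,0,0.7415,-0.7634,0.0692,0.2111,1,0,0,0.7415,-0.7634,0.0692,0.2111,1,0,0,0.7415,-0.7634,0.0692,0.2111,1,0,0,0.7415,-0.7634,0.0692,0.2111,1,0,0,0.7415,-0.7634,0.0692,0.2111,1])

```text
time: 0.93
eef_pos: [0.4838, 0.4052, 0.1191]
tool_rot: [-1.702, -2.639, 0.004]
wrist_force: [-1.5, -0.4, 0.1]
gripper_width: 0.092
finger_force: 0.0
```

```bash
python3 - <<'E'
from h import *
o=r.get_obs();print(o["time"],o["eef_pos"],o["tool_rot"],o["joints"].round(2))
Rt=Ro.from_rotvec(o["tool_rot"]);L=[]
for n in("top","side"):
    im=r.camera(n);np.save(n+"1.npy",im)
    c=proj(n,o["eef_pos"])[0].round().astype(int);h=36
    w=cv2.resize(im[c[1]-h:c[1]+h,c[0]-h:c[0]+h,::-1],(400,400),interpolation=cv2.INTER_CUBIC)
    T=np.array([o["eef_pos"]+Rt.apply([0,s*.046,0])+Rt.apply([a,0,0]) for s in(-1,1) for a in(-.0095,.0095)])
    uv=(proj(n,T)-c+h+.5)*400/(2*h)
    for u in uv: cv2.circle(w,tuple(u.round().astype(int).tolist()),2,(0,0,255),-1)
    L.append(w)
cv2.imwrite("pics/tip1.png",np.hstack(L))
E
```

```text
0.9333 [0.48380748 0.40519213 0.119064  ] [-1.70229497 -2.63880604  0.00383295] [0.58 0.61 1.33 0.   1.21 0.15]
```

View pics/tip1.png

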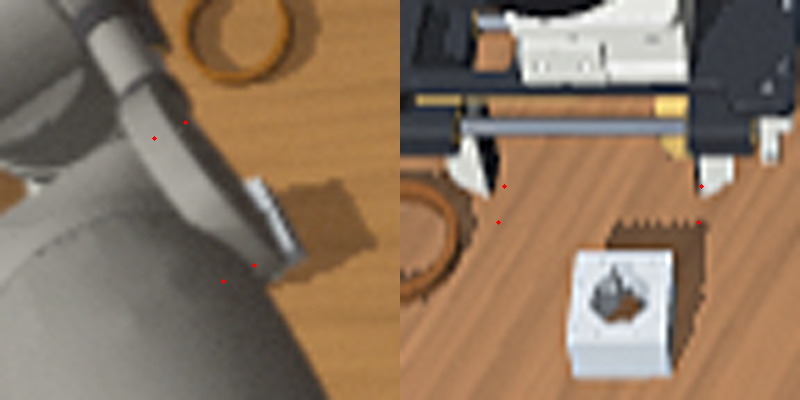

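The side view shows the fingers straddling the former (fingers near x 490 and 700, former at 620,310). Top is blocked by the arm. I descend and grip.

drive_tool(steps=[0,0,0,0,0,0.1,1,0,0,0,0,0,0.2,1,0,0,0,0,0,0.27,1,0,0,0,0,0,0.2875,1,0,0,0,0,0,0.2875,1,0,0,0,0,0,0.2875,0.4,0,0,0,0,0,0.2875,0.4,0,0,0,0,0,0.2875,0.4,0,0,0,0,0,0.2875,0.4,0,0,0,0,0,0.2875,0.4,0,0,0,0,0,0.2875,0.4,0,0,0,0,0,0.2875,0.4], squeeze=30)

```text
time: 2.03
eef_pos: [0.4833, 0.4064, 0.006]
tool_rot: [1.7, 2.642, 0.001]
wrist_force: [-1.6, -1.2, 0.7]
gripper_width: 0.0502
finger_force: 1.1
```

drive_tool(steps=[0,0,0,0,0,0.003,0.4,0,0,0,0,0,0.003,0.4,0,0,0,0,0,0.003,0.4,0,0,0,0,0,0.003,0.4,0,0,0,0,0,-0.3,0.4,0,0,0,0,0,-0.3,0.4,0,0,0,0,0,-0.3,0.4,0,0,0,0,0,-0.3,0.4,0,0,0,0,0,-0.3,0.4], squeeze=30)

```text
time: 2.78
eef_pos: [0.4844, 0.4071, 0.1282]
tool_rot: [1.699, 2.64, 0.007]
wrist_force: [0.5, 0.1, -1.9]
gripper_width: 0.0474
finger_force: 30.0
```

```bash
cat > tgt.py <<'E'
from h import *
import sys
s=np.load("spig.npz");o,x,z=s["o"],s["x"],s["z"]
def spig_pose(h,yawoff=180,dz=.0045,dx=0,dy=0):
    "tool pose with former underside h above shoulder; tool x turned yawoff from key dir; dz tip above underside; dx,dy: corrections along x,y of spigot"
    y=np.cross(z,x);a=np.radians(yawoff);tx=np.cos(a)*x+np.sin(a)*y
    return o+(h+dz)*z+dx*x+dy*y,Ro.from_matrix(np.c_[tx,np.cross(-z,tx),-z])
E
python3 - <<'E'
from tgt import *
ob=r.get_obs();print(ob["gripper_width"],ob["finger_force"],ob["eef_pos"])
p,R=spig_pose(.085);print(p,delta(p,R), np.cross(z,x))
E
```

```text
0.04735403776878525 29.9948850274086 [0.48438285 0.40714327 0.12816146]
[ 0.55039355 -0.00355625  0.21250927] [-0.3639 -0.4021 -1.3756 -1.0026 -0.2744 -0.2131] [-0.32655391  0.94517858  0.        ]
```

```bash
python3 - <<'E'
from tgt import *
p,R=spig_pose(.085);R0=Ro.from_rotvec(r.get_obs()["tool_rot"])
h=R0*Ro.from_rotvec((R0.inv()*R).as_rotvec()*.5)
print(delta([.50,.2,.24],h))
E
```

```text
[-0.1819 -0.201  -0.6878 -0.4872 -0.1777 -0.2809]
```

drive_tool(steps=[-0.02,-0.02,-0.07,-0.04,-0.015,-0.08,0.4,-0.182,-0.201,-0.688,-0.487,-0.178,-0.281,0.4,-0.182,-0.201,-0.688,-0.487,-0.178,-0.281,0.4,-0.182,-0.201,-0.688,-0.487,-0.178,-0.281,0.4,-0.182,-0.201,-0.688,-0.487,-0.178,-0.281,0.4,-0.182,-0.201,-0.688,-0.487,-0.178,-0.281,0.4,-0.182,-0.201,-0.688,-0.487,-0.178,-0.281,0.4])

```text
time: 3.37
eef_pos: [0.4992, 0.1948, 0.2389]
tool_rot: [0.591, 2.802, 0.061]
wrist_force: [1.2, 0.8, -1.3]
gripper_width: 0.0477
finger_force: 30.0
```

```bash
python3 - <<'E'
from tgt import *
p,R=spig_pose(.085)
print(delta(p,R))
E
```

```text
[-0.187  -0.2029 -0.6833 -0.2945 -0.4106  0.1062]
```

drive_tool(steps=[-0.187,-0.203,-0.683,-0.2945,-0.4106,0.1062,0.4,-0.187,-0.203,-0.683,-0.2945,-0.4106,0.1062,0.4,-0.187,-0.203,-0.683,-0.2945,-0.4106,0.1062,0.4,-0.187,-0.203,-0.683,-0.2945,-0.4106,0.1062,0.4,-0.187,-0.203,-0.683,-0.2945,-0.4106,0.1062,0.4,-0.187,-0.203,-0.683,-0.2945,-0.4106,0.1062,0.4,-0.187,-0.203,-0.683,-0.2945,-0.4106,0.1062,0.4,-0.187,-0.203,-0.683,-0.2945,-0.4106,0.1062,0.4,-0.187,-0.203,-0.683,-0.2945,-0.4106,0.1062,0.4,-0.187,-0.203,-0.683,-0.2945,-0.4106,0.1062,0.4])

```text
time: 4.2
eef_pos: [0.5486, -0.0002, 0.2079]
tool_rot: [-0.432, 2.592, 0.123]
wrist_force: [0.1, -0.3, -1.5]
gripper_width: 0.047
finger_force: 30.0
```

```bash
cat > look.py <<'E'
from tgt import *
tag=sys.argv[1];k=float(sys.argv[2]) if len(sys.argv)>2 else 180.
ob=r.get_obs();Rt=Ro.from_rotvec(ob["tool_rot"]);L=[]
p,R=spig_pose(0,k);e=ob["eef_pos"]-p;y=np.cross(z,x)
print("err x,y,h mm",(np.array([x@e,y@e,z@e])*1e3).round(1),"rot deg",np.degrees((R.inv()*Rt).as_rotvec()).round(1),"t",ob["time"],ob["joints"].round(2),ob["wrist_force"])
zz=-Rt.apply([0,0,1]);u0=ob["eef_pos"]-.0045*zz
ring=lambda c,rad:(lambda t:c+rad*(np.cos(t)*x+np.sin(t)*y))(np.linspace(0,2*np.pi,40)[:,None])
a=Rt.apply([1,0,0]);b=Rt.apply([0,1,0])
sq=lambda h:np.array([u0+h*zz+.024*(i*a+j*b) for i,j in((-1,-1),(1,-1),(1,1),(-1,1),(-1,-1))])
cur=[ring(o,.02),ring(o+.038*z,.012),np.array([o+.017*x,o+.017*x+.03*z]),sq(0),sq(.036)]
for n,c,h in(("top",(248,150),32),("side",(228,165),32)):
    im=r.camera(n);np.save(n+tag+".npy",im);w=cv2.resize(im[c[1]-h:c[1]+h,c[0]-h:c[0]+h,::-1],(400,400),interpolation=cv2.INTER_CUBIC)
    v=w.copy()
    for C in cur: cv2.polylines(v,[((proj(n,C)-np.array(c)+h+.5)*200/h).round().astype(np.int32)],False,(0,0,255),1)
    L.append(v)
cv2.imwrite(f"pics/look{tag}.png",np.hstack(L))
E
python3 look.py 2
```

```text
err x,y,h mm [-2.8  3.8 81.4] rot deg [-0.3  0.2  0.2] t 4.2 [-0.34  0.15  1.92  0.49  0.72 -2.56] [ 0.12037626 -0.31514765 -1.4843148 ]
```

View pics/look2.png

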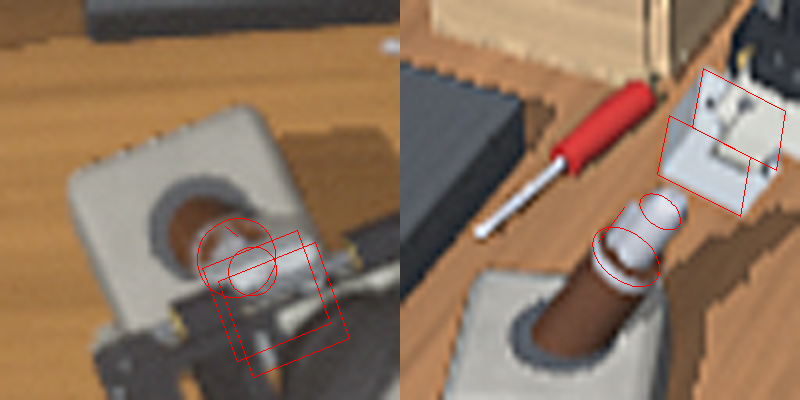

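The block is held above the spigot, aligned with its axis. I need one larger side view to measure the held block relative to the spigot.

```bash
python3 - <<'E'
from tgt import *
im=np.load("side2.npy");c=(243,158);hw,hh=30,22;k=800/60
w=cv2.resize(im[c[1]-hh:c[1]+hh,c[0]-hw:c[0]+hw,::-1],(800,587),interpolation=cv2.INTER_CUBIC)
ob=r.get_obs();Rt=Ro.from_rotvec(ob["tool_rot"]);zz=-Rt.apply([0,0,1]);u0=ob["eef_pos"]-.0045*zz;X=-Rt.apply([1,0,0]);Y=np.cross(zz,X)
px=lambda A:((proj("side",A)-np.array(c)+[hw,hh]+.5)*k).round().astype(np.int32)
V=lambda i,j,h:u0+.024*(i*X+j*Y)+h*zz
for F,col in(([V(1,1,0),V(1,-1,0),V(1,-1,.036),V(1,1,.036),V(1,1,0)],(0,0,255)),([V(1,1,0),V(-1,1,0),V(-1,1,.036),V(1,1,.036),V(1,1,0)],(255,0,0)),([o,o+.047*z],(0,160,0)),([u0,u0+.036*zz],(0,160,0))):
    cv2.polylines(w,[px(np.array(F))],False,col,1)
print("red",px(np.array([V(1,1,0),V(1,-1,0),V(1,-1,.036),V(1,1,.036)])).tolist(),"blue",px(np.array([V(-1,1,0),V(-1,1,.036)])).tolist(),"px/mm x,y,z",(proj("side",[u0+.01*X,u0+.01*Y,u0+.01*zz])-proj("side",u0)).round(2).tolist())
cv2.imwrite("pics/zoom2.png",w)
E
```

```text
red [[321, 332], [347, 206], [419, 106], [394, 231]] blue [[499, 422], [575, 324]] px/mm x,y,z [[-2.74, -1.4], [-0.37, 1.99], [1.52, -2.04]]
```

View pics/zoom2.png

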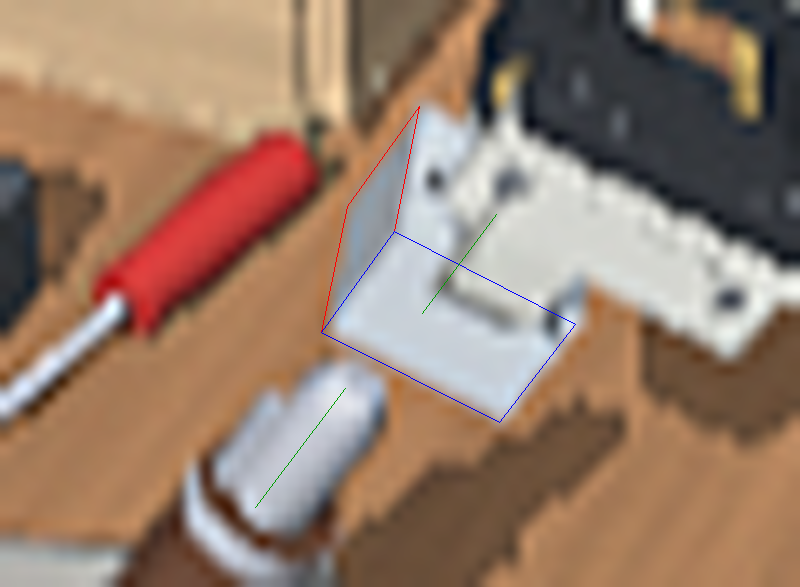

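The side camera agrees with the arm's kinematics: the block overlay fits to about 1 mm. So I refit the spigot trusting the side camera, with a free image offset for the top camera.

```bash
cat > fit3.py <<'E'
from h import *
def stand(v):
    R=Ro.from_euler("z",v[2]);o=R.apply([-.045,0,.135])+[v[0],v[1],0]
    return o,R.apply([3**.5/2,0,.5]),R.apply([-.5,0,3**.5/2])
t=np.linspace(0,2*np.pi,32)[:,None]
def parts(v):
    o,x,z=stand(v);y=np.cross(z,x);C=lambda h,rr:o+h*z+rr*(np.cos(t)*x+np.sin(t)*y)
    return np.r_[C(0,.012),C(.038,.012),C(.047,.009)],np.array([o+a*x+b*y+h*z for a in(.008,.017) for b in(-.003,.003) for h in(0,.028)]),np.r_[C(-.014,.021),C(.005,.021)],np.r_[C(.004,.02),C(.05,.02)]
W={"top":(np.array([238,142]),30),"side":(np.array([214,150]),34)}
v0=np.array([.6352,.0258,np.radians(19)]);d={}
for n,(off,s) in W.items():
    im=np.load(n+"0.npy").astype(float)[off[1]:off[1]+s,off[0]:off[0]+s]
    m=np.clip((im[...,2]-90)/60,0,1)
    q=parts(v0);ex=hullmask(n,q[2],off,s)
    w=(ex<.1).astype(float)*1.
    k=cv2.dilate(hullmask(n,np.r_[q[0],q[1]],off,s),np.ones((9,9)))>.5
    if n=="top": w=w*0+(cv2.dilate(hullmask(n,np.r_[q[0],q[1]],off,s),np.ones((3,3)))>.2)
    else: w=w*k
    d[n]=(off,s,m,w)
def f(p,ns=("side","top")):
    c=0;q=parts(p)
    for n in ns:
        off,s,m,w=d[n];of=off-(p[3:5] if n=="top" else 0)
        M=np.maximum(hullmask(n,q[0],of,s),hullmask(n,q[1],of,s));c+=(w*(M-m)**2).sum()
    return c
for ns,k in((("side",),3),(("side","top"),5)):
    best=None
    for st in([0,0,0],[.004,-.004,.05],[0,-.005,-.05],[-.004,.004,.1]):
        p0=np.r_[v0+st,0,0][:k];sx=np.vstack([p0]+[p0+np.eye(k)[i]*[.004,.004,.08,1,1][i] for i in range(k)])
        b=minimize(f,p0,args=(ns,),method="Nelder-Mead",options=dict(initial_simplex=sx,maxiter=400));best=b if best is None or b.fun<best.fun else best
    o,x,z=stand(best.x);print(ns,best.x[:2].round(4),np.degrees(best.x[2]).round(1),best.x[3:].round(2),best.fun.round(2),f(np.r_[v0,0,0],ns).round(2),"o",o.round(4),"tip",(o+.047*z).round(4))
np.savez("spig2.npz",o=o,x=x,z=z)
E
python3 fit3.py
python3 - <<'E'
from h import *
# stand yaw from top picture: line fit of gray foot edges
im=np.load("top0.npy");w=im[132:182,224:276]
m=((w.max(2).astype(int)-w.min(2))<40).astype(np.uint8);m=cv2.resize(m*255,None,fx=4,fy=4,interpolation=cv2.INTER_CUBIC)
c=max(cv2.findContours((m>127).astype(np.uint8),0,1)[0],key=cv2.contourArea);print(cv2.minAreaRect(c),cv2.contourArea(c))
e=cv2.Canny(w[:,:,::-1].copy(),60,150);ls=cv2.HoughLinesP(e,1,np.pi/360,12,minLineLength=14,maxLineGap=3)
for l in ls[:,0][:8]:
    a,b=[onplane("top",(l[i]+224,l[i+1]+132),.07) for i in(0,2)];print(l,np.degrees(np.arctan2(b[1]-a[1],b[0]-a[0])).round(1))
E
```

```text
('side',) [0.6334 0.0257] 22.2 [] 4.09 6.87 o [0.5918 0.0087 0.135 ] tip [ 5.700e-01 -1.000e-04  1.757e-01]
('side', 'top') [0.6346 0.0223] 18.7 [-0.85  1.31] 14.67 24.25 o [0.5919 0.0079 0.135 ] tip [5.697e-01 4.000e-04 1.757e-01]
((97.2931137084961, 99.01725006103516), (149.68936157226562, 145.487548828125), 66.80140686035156) 19756.5
[13 44 44 31] -70.5
[ 2 15 15 46] -161.8
[ 2 14 28  3] -69.9
[17 47 44 35] -69.3
[32  4 45 29] -158.2
[18 16 30 32] -148.5
[24 47 49 40] -77.9
[15 20 29 34] -140.4
```

```bash
python3 - <<'E'
import numpy as np
from scipy.spatial.transform import Rotation as Ro
R=Ro.from_euler("z",20,degrees=True)
np.savez("spig.npz",o=[.592,.0083,.135],x=R.apply([3**.5/2,0,.5]),z=R.apply([-.5,0,3**.5/2]))
E
cat > st.py <<'E'
from tgt import *
h=float(sys.argv[1]);k=float(sys.argv[2]);dx,dy=[float(a)/1e3 for a in sys.argv[3:5]] if len(sys.argv)>3 else(0,0)
ob=r.get_obs();Rt=Ro.from_rotvec(ob["tool_rot"]);p,R=spig_pose(0,k);e=ob["eef_pos"]-p;y=np.cross(z,x);A=np.array([x,y,z])
print("err mm",(A@e*1e3).round(1),"rot",np.degrees((R.inv()*Rt).as_rotvec()).round(1),"F xyz",(A@ob["wrist_force"]).round(1),"T",ob["torque"].round(2),"w",ob["gripper_width"].round(4),ob["finger_force"].round(0),"t",ob["time"])
p,R=spig_pose(h/1e3,k,dx=dx,dy=dy);print(delta(p,R).tolist())
E
python3 st.py 55 180
```

```text
Traceback (most recent call last):
  File "st.py", line 4, in <module>
    print("err mm",(A@e*1e3).round(1),"rot",np.degrees((R.inv()*Rt).as_rotvec()).round(1),"F xyz",(A@ob["wrist_force"]).round(1),"T",ob["torque"].round(2),"w",ob["gripper_width"].round(4),ob["finger_force"].round(0),"t",ob["time"])
                                                                                                                                                               ^^^^^^^^^^^^^^^^^^^^^^^^^
AttributeError: 'float' object has no attribute 'round'
```

```bash
sed -i 's/ob\["gripper_width"\].round(4),ob\["finger_force"\].round(0)/round(ob["gripper_width"],4),ob["finger_force"]/' st.py; python3 st.py 55 180
```

```text
err mm [-1.3  7.5 80.7] rot [0.2 0.3 1.3] F xyz [-1.2 -0.7 -1.4] T [-0.07  0.48  0.04] w 0.0474 29.99402403831482 t 4.3
[-0.0039, -0.0048, -0.021, -0.0039, -0.0184, 0.0644]
```

drive_tool(steps=[-0.004,-0.005,-0.021,-0.004,-0.0184,0.03,0.4,-0.004,-0.005,-0.021,-0.004,-0.0184,0.0644,0.4,-0.004,-0.005,-0.021,-0.004,-0.0184,0.0644,0.4,-0.004,-0.005,-0.021,-0.004,-0.0184,0.0644,0.4,-0.004,-0.005,-0.021,-0.004,-0.0184,0.0644,0.4])

```text
time: 4.72
eef_pos: [0.5653, -0.0004, 0.1891]
tool_rot: [-0.459, 2.579, 0.121]
wrist_force: [0.8, 0.0, -1.9]
gripper_width: 0.0479
finger_force: 30.0
```

```bash
python3 st.py 36 180
```

```text
err mm [ 2.7  1.  56.4] rot [ 0.  -0.2 -0.2] F xyz [-0.2 -0.3 -2. ] T [-0.12  0.53  0.01] w 0.0479 29.994982481002808 t 4.7167
[-0.0005, 0.0031, 0.003, 0.007, -0.0024, 0.0509]
```

drive_tool(steps=[0,0.003,0.003,0.006,-0.0024,0,0.4,0,0.003,0.003,0.006,-0.0024,0.01,0.4,0,0.003,0.003,0.006,-0.0024,0.02,0.4,0,0.003,0.003,0.006,-0.0024,0.03,0.4,0,0.003,0.003,0.006,-0.0024,0.04,0.4,0,0.003,0.003,0.006,-0.0024,0.05,0.4,0,0.003,0.003,0.006,-0.0024,0.05,0.4,0,0.003,0.003,0.006,-0.0024,0.05,0.4])

```text
time: 5.38
eef_pos: [0.5732, 0.0014, 0.1701]
tool_rot: [-0.456, 2.583, 0.122]
wrist_force: [-0.2, 2.3, -3.6]
gripper_width: 0.0477
finger_force: 30.0
```

```bash
python3 st.py 36 180
```

```text
err mm [ 0.2 -0.1 35.9] rot [-0. -0. -0.] F xyz [-1.3  2.3 -3.4] T [0.29 0.69 0.24] w 0.0477 29.994623064994812 t 5.3833
[0.0, 0.0, 0.0002, 0.0006, 0.0003, -0.0002]
```

Bore is over the tip (no axial push) with a light side force of +y. I shift +1.2 mm in y and check.

drive_tool(steps=[0,0,0,0,0.003,0,0.4,0,0,0,0,0.003,0,0.4,0,0,0,0,0.003,0,0.4])

```text
time: 5.63
eef_pos: [0.5733, 0.0018, 0.1711]
tool_rot: [-0.455, 2.582, 0.12]
wrist_force: [-0.2, 0.0, -2.2]
gripper_width: 0.048
finger_force: 30.0
```

```bash
python3 st.py 32 180
```

```text
err mm [ 0.9  0.3 36.6] rot [ 0.1 -0.1 -0. ] F xyz [-1.2  0.1 -1.9] T [-0.05  0.56  0.04] w 0.048 29.99484747648239 t 5.6333
[-0.0019, 0.0015, 0.0005, 0.0023, -0.0007, 0.0116]
```

drive_tool(steps=[0,0,0,-0.007,0,0,0.4,0,0,0,-0.007,0,0,0.4,0,0,0,-0.007,0,0,0.4])

```text
time: 5.88
eef_pos: [0.5745, 0.003, 0.1716]
tool_rot: [-0.456, 2.584, 0.122]
wrist_force: [-4.0, -0.2, -2.2]
gripper_width: 0.0471
finger_force: 30.0
```

```bash
python3 st.py 32 180
```

```text
err mm [ 2.5  1.  36.3] rot [ 0.  0. -0.] F xyz [-4.4  1.2  0. ] T [-0.29  1.52  0.14] w 0.0471 29.9978569149971 t 5.8833
[-0.0001, -0.0008, 0.0005, 0.0062, -0.0026, 0.0107]
```

drive_tool(steps=[0,0,0,0.014,0,0,0.4,0,0,0,0.014,0,0,0.4,0,0,0,0.014,0,0,0.4])

```text
time: 6.13
eef_pos: [0.5713, 0.0011, 0.1699]
tool_rot: [-0.454, 2.581, 0.12]
wrist_force: [0.1, 2.0, -1.6]
gripper_width: 0.0476
finger_force: 30.0
```

```bash
python3 st.py 32 180
```

```text
err mm [-1.5  0.4 36.7] rot [ 0.1 -0.1  0. ] F xyz [-0.1  1.9 -1.8] T [0.29 0.41 0.21] w 0.0476 29.995424151420593 t 6.1333
[-0.0017, 0.0023, -0.0, -0.0038, -0.0009, 0.0118]
```

```bash
python3 st.py 22 180 0.2 1.7
```

```text
err mm [-1.5  0.4 36.7] rot [ 0.1 -0.1  0. ] F xyz [-0.1  1.9 -1.8] T [0.29 0.41 0.21] w 0.0476 29.995424151420593 t 6.1333
[-0.0017, 0.0023, -0.0, -0.0043, 0.0034, 0.0368]
```

drive_tool(steps=[-0.001,0.002,0,-0.0043,0.0034,0,0.4,-0.001,0.002,0,-0.0043,0.0034,0.006,0.4,-0.001,0.002,0,-0.0043,0.0034,0.012,0.4,-0.001,0.002,0,-0.0043,0.0034,0.018,0.4,-0.001,0.002,0,-0.0043,0.0034,0.024,0.4,-0.001,0.002,0,-0.0043,0.0034,0.03,0.4,-0.001,0.002,0,-0.0043,0.0034,0.0368,0.4,-0.001,0.002,0,-0.0043,0.0034,0.0368,0.4])

```text
time: 6.8
eef_pos: [0.5787, 0.0056, 0.1569]
tool_rot: [-0.456, 2.585, 0.122]
wrist_force: [0.4, 0.3, -1.9]
gripper_width: 0.0473
finger_force: 30.0
```

```bash
python3 st.py 0 180 0.2 1.7
```

```text
err mm [-0.7  2.  21.1] rot [-0.   0.1 -0. ] F xyz [-0.6  0.1 -1.9] T [-0.07  0.53  0.04] w 0.0473 29.995080828666687 t 6.8
[0.0001, -0.0015, 0.0001, -0.0022, -0.0007, 0.0529]
```

Key engaged, no contact force. I continue towards the shoulder.

drive_tool(steps=[0,0,0,-0.001,-0.001,0.01,0.4,0,0,0,-0.001,-0.001,0.02,0.4,0,0,0,-0.001,-0.001,0.03,0.4,0,0,0,-0.001,-0.001,0.04,0.4,0,0,0,-0.001,-0.001,0.046,0.4,0,0,0,-0.001,-0.001,0.05,0.4,0,0,0,-0.001,-0.001,0.053,0.4,0,0,0,-0.001,-0.001,0.056,0.4])

```text
time: 7.47
eef_pos: [0.5887, 0.0089, 0.1402]
tool_rot: [-0.458, 2.583, 0.121]
wrist_force: [-36.5, -9.1, 39.4]
gripper_width: 0.0479
finger_force: 30.1
```

```bash
python3 st.py 0 180 0.2 1.7
```

```text
err mm [0.1 1.7 1.5] rot [ 0.   0.  -0.1] F xyz [-12.7   3.9  52.8] T [-0.39  2.73  0.42] w 0.0479 30.057774782180786 t 7.4667
[-0.0003, -0.0002, 0.0022, -0.0003, -0.0, 0.0037]
```

Contact with the shoulder at the expected height (53 N). I ease the press and hold a moment.

drive_tool(steps=[0,0,0,0.0015,0,-0.0015,0.4,0,0,0,0.0015,0,-0.0015,0.4,0,0,0,0.0015,0,-0.0015,0.4,0,0,0,0.0015,0,-0.0015,0.4,0,0,0,0.0015,0,-0.0015,0.4,0,0,0,0.0015,0,-0.0015,0.4])

```text
time: 7.97
eef_pos: [0.5885, 0.0088, 0.1403]
tool_rot: [-0.458, 2.582, 0.121]
wrist_force: [-15.6, -2.7, 17.8]
gripper_width: 0.0479
finger_force: 30.0
```

```bash
sed 's/"pics/"pics/' look.py >/dev/null; python3 st.py 70 180 0 1.7; python3 look.py 3 >/dev/null
```

```text
err mm [-0.   1.7  1.6] rot [ 0.  -0.  -0.1] F xyz [-4.6  2.8 23.2] T [0.02 1.36 0.36] w 0.0479 30.026197135448456 t 7.9667
[-0.0004, 0.0005, 0.0017, -0.0002, -0.0001, -0.1709]
```

Seated on the shoulder for over half a second with a firm, stiff stop. Withdrawing along the axis.

drive_tool(steps=[0,0,0,0,0,0,0.4,0,0,0,0,0,0,0.4,0,0,0,0,0,-0.02,0.4,0,0,0,0,0,-0.05,0.4,0,0,0,0,0,-0.08,0.4,0,0,0,0,0,-0.12,0.4,0,0,0,0,0,-0.17,0.4,0,0,0,0,0,-0.22,0.4,0,0,0,0,0,-0.22,0.4,0,0,0,0,0,-0.22,0.4])

```text
time: 8.9
eef_pos: [0.548, -0.0068, 0.216]
tool_rot: [-0.455, 2.582, 0.119]
wrist_force: [0.8, -0.6, -2.2]
gripper_width: 0.0476
finger_force: 30.0
```

```bash
python3 - <<'E'
from tgt import *
import itertools
# tray and dish centres by side camera: fit rim outline hand points from side0.png (800x600)
im=np.load("side0.npy")
for nm,pts in(("tray",[(428,287),(467,260),(505,284),(467,312)]),):
    print(nm,[onplane("side",np.array(p)*.64,.018)[:2].round(4).tolist() for p in pts],np.mean([onplane("side",np.array(p)*.64,.018) for p in pts],0).round(4))
for nm,pts in(("dish",[(417,233),(470,233),(443,215),(443,251)]),):
    print(nm,np.mean([onplane("side",np.array(p)*.64,.018) for p in pts],0).round(4))
tp=[(461,305),(521,317),(505,379),(445,362)];Q=[onplane("top",np.array(p)*.64,.018)[:2] for p in tp];print("tray top",np.round(Q,3).tolist(),np.mean(Q,0))
print("yaw",np.degrees(np.arctan2(*(Q[0]-Q[1])[::-1])))
ob=r.get_obs();print(ob["eef_pos"],ob["joints"].round(2))
for yaw in(180,200):
    print(yaw,delta([.412,-.165,.10],down(yaw)).tolist())
E
```

```text
tray [[0.4892, -0.1195], [0.4382, -0.2508], [0.3265, -0.2058], [0.3776, -0.0798]] [ 0.4079 -0.164   0.018 ]
dish [ 0.5314 -0.3285  0.018 ]
tray top [[0.493, -0.123], [0.458, -0.248], [0.329, -0.199], [0.373, -0.078]] [ 0.41297862 -0.16216347]
yaw 74.2588868625574
[ 0.54803212 -0.00677284  0.2160187 ] [-0.36  0.14  1.91  0.5   0.75 -2.59]
180 [0.0851, 0.4964, 0.3256, 0.5391, -0.255, 0.0237]
200 [-0.0024, 0.5012, -0.0, 0.5391, -0.255, 0.0237]
```

```bash
python3 - <<'E'
from tgt import *
print(delta([.409,-.164,.07],down(163)).tolist())
E
```

```text
[0.1594, 0.4842, 0.6022, 0.5821, -0.2499, 0.0855]
```

drive_tool(steps=[0.03,0.1,0.12,0.08,-0.03,-0.02,0.4,0.08,0.24,0.3,0.25,-0.1,0,0.4,0.159,0.484,0.602,0.5821,-0.25,0.0855,0.4,0.159,0.484,0.602,0.5821,-0.25,0.0855,0.4,0.159,0.484,0.602,0.5821,-0.25,0.0855,0.4,0.159,0.484,0.602,0.5821,-0.25,0.0855,0.4,0.159,0.484,0.602,0.5821,-0.25,0.0855,0.4,0.159,0.484,0.602,0.5821,-0.25,0.0855,0.4,0.159,0.484,0.602,0.5821,-0.25,0.0855,0.4,0.159,0.484,0.602,0.5821,-0.25,0.0855,0.4])

```text
time: 9.73
eef_pos: [0.409, -0.1628, 0.0691]
tool_rot: [-0.459, -3.107, -0.003]
wrist_force: [0.1, 0.3, -2.9]
gripper_width: 0.0476
finger_force: 30.0
```

```bash
python3 - <<'E'
from tgt import *
print(delta([.409,-.164,.013],down(163)).tolist())
E
```

```text
[0.0017, -0.0012, 0.0031, -0.001, -0.0032, 0.1401]
```

drive_tool(steps=[0.0017,-0.0012,0.003,-0.001,-0.003,0.05,0.4,0.0017,-0.0012,0.003,-0.001,-0.003,0.1,0.4,0.0017,-0.0012,0.003,-0.001,-0.003,0.13,0.4,0.0017,-0.0012,0.003,-0.001,-0.003,0.138,0.4,0.0017,-0.0012,0.003,-0.001,-0.003,0.14,0.4,0.0017,-0.0012,0.003,-0.001,-0.003,0.143,0.4,0.0017,-0.0012,0.003,-0.001,-0.003,0.143,0.4])

```text
time: 10.32
eef_pos: [0.4091, -0.1648, 0.0127]
tool_rot: [0.466, 3.106, -0.002]
wrist_force: [-0.4, 1.1, -2.0]
gripper_width: 0.0478
finger_force: 30.0
```

drive_tool(steps=[0,0,0,0,0,0.0025,0.4,0,0,0,0,0,0.0025,0.4])

```text
time: 10.48
eef_pos: [0.4087, -0.1648, 0.0113]
tool_rot: [-0.467, -3.106, 0.002]
wrist_force: [0.6, 0.3, -1.8]
gripper_width: 0.047
finger_force: 30.0
```

drive_tool(steps=[0,0,0,0,0,0.002,0.4,0,0,0,0,0,0.002,0.4])

```text
time: 10.65
eef_pos: [0.4084, -0.1648, 0.0101]
tool_rot: [-0.467, -3.105, 0.002]
wrist_force: [-0.1, 0.2, -1.2]
gripper_width: 0.0477
finger_force: 30.0
```

drive_tool(steps=[0,0,0,0,0,0.0015,0.4,0,0,0,0,0,0.0015,0.4])

```text
time: 10.82
eef_pos: [0.4084, -0.1648, 0.0098]
tool_rot: [-0.467, -3.105, 0.001]
wrist_force: [-1.6, -0.3, 3.2]
gripper_width: 0.0475
finger_force: 30.0
```

Contact with the tray floor at TCP 10 mm. I release with a modest opening and go up.

drive_tool(steps=[0,0,0,0,0,0,0.66,0,0,0,0,0,0,0.66,0,0,0,0,0,0,0.66,0,0,0,0,0,0,0.66,0,0,0,0,0,-0.05,0.66,0,0,0,0,0,-0.15,0.66,0,0,0,0,0,-0.27,0.66,0,0,0,0,0,-0.27,0.66,0,0,0,0,0,-0.27,0.66])

```text
time: 11.57
eef_pos: [0.4103, -0.1656, 0.12]
tool_rot: [0.467, 3.102, -0.005]
wrist_force: [-0.3, -0.6, -0.0]
gripper_width: 0.0605
finger_force: 0.0
```

```bash
python3 - <<'E'
from tgt import *
print(delta([.450,.1855,.11],down(170)).tolist())
# where the released former stands (side view silhouette): rough check of white blob
im=r.camera("side").astype(int);np.save("side4.npy",im)
c=proj("side",[.409,-.164,.023])[0].round().astype(int);w=im[c[1]-16:c[1]+16,c[0]-16:c[0]+16]
m=(w.min(2)>150)&((w.max(2)-w.min(2))<45);v,u=np.nonzero(m);print(m.sum(),u.mean()-16,v.mean()-16)
np.save("bg.npy",c)
E
```

```text
[-0.0029, 0.0047, -0.1186, 0.1635, 0.8683, 0.0217]
207 -0.7536231884057969 -0.6570048309178738
```

drive_tool(steps=[0,0,-0.03,0.04,0.2,-0.03,0.66,-0.003,0.005,-0.119,0.1635,0.868,0.0217,1,-0.003,0.005,-0.119,0.1635,0.868,0.0217,1,-0.003,0.005,-0.119,0.1635,0.868,0.0217,1,-0.003,0.005,-0.119,0.1635,0.868,0.0217,1,-0.003,0.005,-0.119,0.1635,0.868,0.0217,1,-0.003,0.005,-0.119,0.1635,0.868,0.0217,1,-0.003,0.005,-0.119,0.1635,0.868,0.0217,1,-0.003,0.005,-0.119,0.1635,0.868,0.0217,1,-0.003,0.005,-0.119,0.1635,0.868,0.0217,1,-0.003,0.005,-0.119,0.1635,0.868,0.0217,1,-0.003,0.005,-0.119,0.1635,0.868,0.0217,1])

```text
time: 12.62
eef_pos: [0.4471, 0.1856, 0.1069]
tool_rot: [-0.272, -3.12, -0.003]
wrist_force: [-0.2, -1.0, -0.6]
gripper_width: 0.0917
finger_force: 0.0
```

```bash
python3 - <<'E'
from tgt import *
print(delta([.450,.1855,.005],down(170)).tolist(),r.get_obs()["eef_pos"])
E
```

```text
[0.0009, -0.009, 0.0005, -0.0096, 0.0008, 0.2548] [0.44710726 0.18560251 0.10693792]
```

drive_tool(steps=[0,0,0,-0.005,0,0.08,1,0,0,0,-0.005,0,0.16,1,0,0,0,-0.005,0,0.23,1,0,0,0,-0.005,0,0.25,1,0,0,0,-0.005,0,0.2545,1,0,0,0,-0.005,0,0.2545,1,0,0,0,-0.005,0,0.2545,1])

```text
time: 13.2
eef_pos: [0.4507, 0.1862, 0.0079]
tool_rot: [-0.274, -3.125, -0.006]
wrist_force: [0.3, 0.5, 0.5]
gripper_width: 0.092
finger_force: 0.0
```

```bash
python3 - <<'E'
from tgt import *
print(delta([.450,.1855,.005],down(170)).tolist(),r.get_obs()["eef_pos"])
E
```

```text
[0.0033, -0.0043, -0.0004, 0.0013, -0.0021, 0.0072] [0.45065164 0.18620763 0.00788881]
```

drive_tool(steps=[0,0,0,0,0,0.006,1,0,0,0,0,0,0.006,0.4,0,0,0,0,0,0.006,0.4,0,0,0,0,0,0.006,0.4,0,0,0,0,0,0.006,0.4,0,0,0,0,0,0.006,0.4,0,0,0,0,0,0.006,0.4,0,0,0,0,0,0.006,0.4,0,0,0,0,0,0.006,0.4,0,0,0,0,0,0.006,0.4,0,0,0,0,0,0.006,0.4,0,0,0,0,0,0.006,0.4], squeeze=30)

```text
time: 14.2
eef_pos: [0.4495, 0.1865, 0.0042]
tool_rot: [-0.273, -3.123, -0.005]
wrist_force: [-1.0, 0.2, 0.2]
gripper_width: 0.0477
finger_force: 30.0
```

drive_tool(steps=[0,0,0,0,0,0,0.4,0,0,0,0,0,-0.1,0.4,0,0,0,0,0,-0.2,0.4,0,0,0,0,0,-0.3,0.4,0,0,0,0,0,-0.4,0.4,0,0,0,0,0,-0.5,0.4,0,0,0,0,0,-0.5,0.4,0,0,0,0,0,-0.5,0.4])

```text
time: 14.87
eef_pos: [0.4517, 0.186, 0.2061]
tool_rot: [-0.273, -3.128, -0.007]
wrist_force: [-0.2, 0.0, -2.8]
gripper_width: 0.0477
finger_force: 30.0
```

```bash
python3 st.py 85 45 0 1.7; python3 - <<'E'
from tgt import *
p,R=spig_pose(.085,45);R0=Ro.from_rotvec(r.get_obs()["tool_rot"]);v=(R0.inv()*R).as_rotvec()
print(np.degrees(v));print(delta([.50,.1,.25],R0*Ro.from_rotvec(v*.5)).tolist())
E
```

```text
err mm [-26.  214.9  92.6] rot [  34.2    4.8 -102.2] F xyz [-1.6  0.1 -2.4] T [ 0.   -0.02 -0.02] w 0.0477 29.966259598731995 t 14.8667
[-0.5696, -0.0804, 1.7041, -0.3233, -0.4288, -0.0187]
[-34.17839347  -4.82175444 102.24316559]
[-0.2848, -0.0402, 0.852, -0.1559, -0.1902, -0.111]
```

drive_tool(steps=[-0.285,-0.04,0.852,-0.156,-0.19,-0.111,0.4,-0.285,-0.04,0.852,-0.156,-0.19,-0.111,0.4,-0.285,-0.04,0.852,-0.156,-0.19,-0.111,0.4,-0.285,-0.04,0.852,-0.156,-0.19,-0.111,0.4,-0.285,-0.04,0.852,-0.156,-0.19,-0.111,0.4,-0.285,-0.04,0.852,-0.156,-0.19,-0.111,0.4,-0.285,-0.04,0.852,-0.156,-0.19,-0.111,0.4,-0.285,-0.04,0.852,-0.156,-0.19,-0.111,0.4,-0.285,-0.04,0.852,-0.156,-0.19,-0.111,0.4])

```text
time: 15.62
eef_pos: [0.4974, 0.0996, 0.2455]
tool_rot: [1.569, 2.624, 0.434]
wrist_force: [-0.6, -0.7, -1.6]
gripper_width: 0.0477
finger_force: 30.0
```

```bash
python3 st.py 70 45 0 1.7
```

```text
err mm [  5.3 118.1 120. ] rot [ 17.6   2.4 -50.8] F xyz [-1.5 -0.4 -1. ] T [-0.21  0.14  0.  ] w 0.0477 29.967433512210846 t 15.6167
[-0.2936, -0.0392, 0.8469, -0.3052, -0.0181, 0.0839]
```

drive_tool(steps=[-0.2936,-0.039,0.847,-0.15,-0.009,0,0.4,-0.2936,-0.039,0.847,-0.305,-0.018,0.03,0.4,-0.2936,-0.039,0.847,-0.305,-0.018,0.06,0.4,-0.2936,-0.039,0.847,-0.305,-0.018,0.0839,0.4,-0.2936,-0.039,0.847,-0.305,-0.018,0.0839,0.4,-0.2936,-0.039,0.847,-0.305,-0.018,0.0839,0.4,-0.2936,-0.039,0.847,-0.305,-0.018,0.0839,0.4,-0.2936,-0.039,0.847,-0.305,-0.018,0.0839,0.4,-0.2936,-0.039,0.847,-0.305,-0.018,0.0839,0.4,-0.2936,-0.039,0.847,-0.305,-0.018,0.0839,0.4,-0.2936,-0.039,0.847,-0.305,-0.018,0.0839,0.4])

```text
time: 16.53
eef_pos: [0.5589, -0.0021, 0.2018]
tool_rot: [2.464, 1.582, 0.77]
wrist_force: [-0.5, 0.9, -2.1]
gripper_width: 0.0476
finger_force: 30.0
```

```bash
python3 st.py 55 45 0 1.7; python3 - <<'E'
from tgt import *
im=r.camera("side");np.save("side5.npy",im);c=(243,158);hw,hh=30,22;k=800/60
w=cv2.resize(im[c[1]-hh:c[1]+hh,c[0]-hw:c[0]+hw,::-1],(800,587),interpolation=cv2.INTER_CUBIC)
ob=r.get_obs();Rt=Ro.from_rotvec(ob["tool_rot"]);zz=-Rt.apply([0,0,1]);u0=ob["eef_pos"]-.0042*zz;X=Rt.apply([1,0,0]);Y=np.cross(zz,X)
px=lambda A:((proj("side",A)-np.array(c)+[hw,hh]+.5)*k).round().astype(np.int32)
V=lambda i,j,h:u0+.024*(i*X+j*Y)+h*zz
for s in(0,.036): cv2.polylines(w,[px(np.array([V(i,j,s) for i,j in((1,1),(1,-1),(-1,-1),(-1,1),(1,1))]))],False,(0,0,255) if s else (255,0,0),1)
for i,j in((1,1),(1,-1),(-1,-1),(-1,1)): cv2.polylines(w,[px(np.array([V(i,j,0),V(i,j,.036)]))],False,(0,200,0),1)
cv2.polylines(w,[px(np.array([u0,u0+.036*zz]))],False,(0,160,0),1)
print({(i,j,s):px(V(i,j,s*.036)[None])[0].tolist() for i in(1,-1) for j in(1,-1) for s in(0,1)})
print("px/mm toolx",((proj("side",u0+.01*X)-proj("side",u0))*k/10).round(2))
cv2.imwrite("pics/zoom5.png",w)
E
```

```text
err mm [ 3.4  1.5 70.7] rot [-0.1  0.2 -0.4] F xyz [-1.2  1.  -1.8] T [-0.22  0.5   0.03] w 0.0476 29.96642231941223 t 16.5333
[0.0015, -0.0025, 0.0067, -0.0058, -0.0064, 0.0393]
{(1, 1, 0): [374, 406], (1, 1, 1): [449, 307], (1, -1, 0): [263, 252], (1, -1, 1): [335, 152], (-1, 1, 0): [509, 374], (-1, 1, 1): [585, 278], (-1, -1, 0): [400, 226], (-1, -1, 1): [473, 127]}
px/mm toolx [[-2.86  0.61]]
```

View pics/zoom5.png

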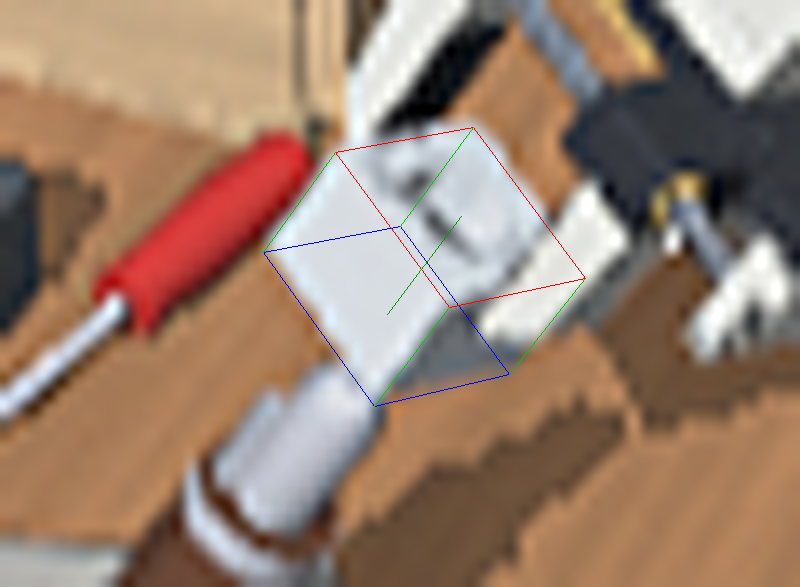

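The block is aligned, sits about 1–2 mm back along tool x, and its groove points to the key (dark notch at 410,182). I compensate and lower over the tip.

```bash
python3 st.py 36 45 0.4 2.6
```

```text
err mm [ 3.6  1.3 70.9] rot [-0.1  0.2 -0.4] F xyz [-1.1  0.1 -1.5] T [-0.24  0.47  0.02] w 0.0474 29.966508150100708 t 16.5833
[0.0022, -0.0026, 0.0062, -0.0037, -0.0081, 0.0871]
```

drive_tool(steps=[0.002,-0.0026,0.006,-0.0037,-0.008,0.02,0.4,0.002,-0.0026,0.006,-0.0037,-0.008,0.04,0.4,0.002,-0.0026,0.006,-0.0037,-0.008,0.04,0.4,0.002,-0.0026,0.006,-0.0037,-0.008,0.04,0.4])

```text
time: 16.92
eef_pos: [0.5632, 0.0009, 0.186]
tool_rot: [2.474, 1.573, 0.767]
wrist_force: [-0.5, 0.2, -1.3]
gripper_width: 0.0476
finger_force: 30.0
```

```bash
python3 st.py 36 45 0.4 2.6
```

```text
err mm [-0.1  2.9 54.4] rot [ 0.  -0.   0.1] F xyz [-1.   0.4 -0.9] T [-0.19  0.49  0.  ] w 0.0476 29.96637314558029 t 16.9167
[-0.0005, 0.0001, -0.002, 0.0004, 0.0016, 0.0461]
```

drive_tool(steps=[0,0,0,0,0.001,0.01,0.4,0,0,0,0,0.001,0.02,0.4,0,0,0,0,0.001,0.03,0.4,0,0,0,0,0.001,0.038,0.4,0,0,0,0,0.001,0.046,0.4,0,0,0,0,0.001,0.046,0.4,0,0,0,0,0.001,0.046,0.4])

```text
time: 17.5
eef_pos: [0.5723, 0.0037, 0.171]
tool_rot: [2.473, 1.572, 0.768]
wrist_force: [-1.0, 1.1, -0.3]
gripper_width: 0.048
finger_force: 30.0
```

```bash
python3 st.py 20 45 0.4 2.6
```

```text
err mm [ 0.6  2.5 36.7] rot [-0.1  0.   0.1] F xyz [-0.6  1.4  0.1] T [-0.29  0.47 -0.04] w 0.048 29.966446459293365 t 17.5
[0.0009, -0.0001, -0.0021, -0.0002, -0.0007, 0.0417]
```

drive_tool(steps=[0,0,0,0.006,0,0,0.4,0,0,0,0.006,0,0,0.4,0,0,0,0.006,0,0,0.4])

```text
time: 17.75
eef_pos: [0.5727, 0.0049, 0.1714]
tool_rot: [2.473, 1.571, 0.765]
wrist_force: [-0.6, -5.0, -5.8]
gripper_width: 0.0477
finger_force: 30.0
```

```bash
python3 st.py 20 45 0.4 2.6
```

```text
err mm [ 1.4  3.4 36.6] rot [-0.1 -0.1  0.1] F xyz [-4.9 -4.5 -3.9] T [-1.26  1.02 -0.48] w 0.0477 29.971819818019867 t 17.75
[0.001, 0.0018, -0.0018, -0.0032, -0.0005, 0.0416]
```

drive_tool(steps=[0,0,0,-0.012,0,0,0.4,0,0,0,-0.012,0,0,0.4,0,0,0,-0.012,0,0,0.4])

```text
time: 18.0
eef_pos: [0.5716, 0.0014, 0.1706]
tool_rot: [2.473, 1.57, 0.769]
wrist_force: [-0.1, 0.2, -1.6]
gripper_width: 0.0478
finger_force: 30.0
```

```bash
python3 st.py 20 45 0.4 2.6
```

```text
err mm [-0.8  0.5 37.1] rot [-0.1  0.   0.2] F xyz [-0.8  0.2 -1.4] T [-0.28  0.45 -0.01] w 0.0478 29.97614622116089 t 18.0
[0.0017, -0.0004, -0.0026, 0.0058, -0.0016, 0.0427]
```

```bash
python3 st.py 21 45 -0.2 1.7
```

```text
err mm [-0.8  0.5 37.1] rot [-0.1  0.   0.2] F xyz [-0.8  0.2 -1.4] T [-0.28  0.45 -0.01] w 0.0478 29.97614622116089 t 18.0
[0.0017, -0.0004, -0.0026, 0.0032, -0.0011, 0.0402]
```

drive_tool(steps=[0.001,0,-0.0026,0.0032,-0.001,0,0.4,0.001,0,-0.0026,0.0032,-0.001,0.008,0.4,0.001,0,-0.0026,0.0032,-0.001,0.016,0.4,0.001,0,-0.0026,0.0032,-0.001,0.024,0.4,0.001,0,-0.0026,0.0032,-0.001,0.032,0.4,0.001,0,-0.0026,0.0032,-0.001,0.04,0.4,0.001,0,-0.0026,0.0032,-0.001,0.04,0.4])

```text
time: 18.58
eef_pos: [0.5791, 0.0058, 0.156]
tool_rot: [2.472, 1.576, 0.766]
wrist_force: [-0.4, -0.3, -2.2]
gripper_width: 0.0475
finger_force: 30.0
```

```bash
python3 st.py 0 45 -0.2 1.7
```

```text
err mm [-0.8  2.1 20.1] rot [ 0. -0. -0.] F xyz [-1.5 -0.1 -1.6] T [-0.23  0.5  -0.08] w 0.0475 29.9760639667511 t 18.5833
[-0.0008, 0.0, 0.0003, 0.0004, 0.0017, 0.0503]
```

Free again with the key engaged. I go on to the shoulder.

drive_tool(steps=[0,0,0,0.0004,0.0017,0.01,0.4,0,0,0,0.0004,0.0017,0.02,0.4,0,0,0,0.0004,0.0017,0.03,0.4,0,0,0,0.0004,0.0017,0.038,0.4,0,0,0,0.0004,0.0017,0.043,0.4,0,0,0,0.0004,0.0017,0.046,0.4,0,0,0,0.0004,0.0017,0.0475,0.4,0,0,0,0.0004,0.0017,0.0475,0.4])

```text
time: 19.25
eef_pos: [0.5888, 0.0087, 0.1406]
tool_rot: [2.471, 1.575, 0.767]
wrist_force: [-0.3, 1.0, -0.6]
gripper_width: 0.0481
finger_force: 30.0
```

```bash
python3 st.py 0 45 -0.2 1.7
```

```text
err mm [0.3 1.5 1.8] rot [-0.  0. -0.] F xyz [-0.3  1.  -0.6] T [-0.24  0.49 -0.03] w 0.0481 29.976100623607635 t 19.25
[0.0002, -0.0001, 0.0005, -0.0004, -0.0012, 0.0045]
```

drive_tool(steps=[0,0,0,-0.0005,-0.001,0.0015,0.4,0,0,0,-0.0005,-0.001,0.003,0.4,0,0,0,-0.0005,-0.001,0.003,0.4])

```text
time: 19.5
eef_pos: [0.5889, 0.0088, 0.1394]
tool_rot: [2.471, 1.575, 0.767]
wrist_force: [-0.5, -0.2, -1.7]
gripper_width: 0.0472
finger_force: 30.0
```

```bash
python3 st.py 0 45 -0.2 1.7
```

```text
err mm [-0.2  1.6  0.7] rot [-0.  0. -0.] F xyz [-1.3  0.  -1.2] T [-0.25  0.47  0.01] w 0.0472 29.97621864080429 t 19.5
[0.0004, -0.0001, 0.0004, 0.0002, -0.0002, 0.0017]
```

drive_tool(steps=[0,0,0,0,0,0.0015,0.4,0,0,0,0,0,0.003,0.4,0,0,0,0,0,0.003,0.4])

```text
time: 19.75
eef_pos: [0.5891, 0.0088, 0.1391]
tool_rot: [2.47, 1.575, 0.767]
wrist_force: [-8.4, -3.2, 7.1]
gripper_width: 0.0477
finger_force: 30.0
```

```bash
python3 st.py 0 45 -0.2 1.7
```

```text
err mm [-0.2  1.5  0.3] rot [-0.   0.  -0.1] F xyz [-4.2 -0.2 10.7] T [-0.3   1.01  0.  ] w 0.0477 29.98343288898468 t 19.75
[0.0008, -0.0001, 0.001, 0.0003, -0.0005, 0.0007]
```

On the shoulder. A slightly firmer press, hold, then withdraw.

drive_tool(steps=[0,0,0,0,0,0.001,0.4,0,0,0,0,0,0.0015,0.4,0,0,0,0,0,0.0015,0.4,0,0,0,0,0,0.0015,0.4,0,0,0,0,0,0.0015,0.4,0,0,0,0,0,0.0015,0.4,0,0,0,0,0,0.0015,0.4,0,0,0,0,0,0.0015,0.4])

```text
time: 20.42
eef_pos: [0.5891, 0.0088, 0.139]
tool_rot: [2.47, 1.575, 0.767]
wrist_force: [-14.5, -4.5, 12.8]
gripper_width: 0.0474
finger_force: 30.0
```

```bash
python3 st.py 0 45 -0.2 1.7
```

```text
err mm [-0.2  1.5  0.2] rot [-0.1  0.  -0.1] F xyz [-6.7  0.8 18.7] T [-0.44  1.37  0.03] w 0.0474 29.989566206932068 t 20.4167
[0.0011, -0.0001, 0.0012, 0.0003, -0.0004, 0.0005]
```

drive_tool(steps=[0,0,0,0,0,0,0.4,0,0,0,0,0,-0.02,0.4,0,0,0,0,0,-0.05,0.4,0,0,0,0,0,-0.08,0.4,0,0,0,0,0,-0.12,0.4,0,0,0,0,0,-0.17,0.4,0,0,0,0,0,-0.22,0.4,0,0,0,0,0,-0.22,0.4,0,0,0,0,0,-0.22,0.4])

```text
time: 21.17
eef_pos: [0.5487, -0.0064, 0.2154]
tool_rot: [2.469, 1.573, 0.769]
wrist_force: [-0.3, 0.1, -1.3]
gripper_width: 0.0477
finger_force: 30.0
```

```bash
python3 - <<'E'
from tgt import *
ob=r.get_obs();print(ob["eef_pos"],ob["joints"].round(2))
for y in(20,45,65): print(y,delta([.534,-.331,.07],down(y)).tolist())
E
```

```text
[ 0.54865663 -0.00635377  0.21544491] [-0.36  0.14  1.91  0.5   0.74 -0.24]
20 [0.1994, -0.4752, 0.7325, -0.8503, 0.2095, 0.1594]
45 [0.2915, -0.4123, 0.3259, -0.8503, 0.2095, 0.1594]
65 [0.3569, -0.3536, 0.0003, -0.8503, 0.2095, 0.1594]
```

drive_tool(steps=[0.05,-0.05,0,-0.1,0.02,0,0.4,0.1,-0.1,0,-0.2,0.05,0,0.4,0.18,-0.18,0,-0.4,0.1,0.04,0.4,0.357,-0.354,0,-0.85,0.2095,0.1594,0.4,0.357,-0.354,0,-0.85,0.2095,0.1594,0.4,0.357,-0.354,0,-0.85,0.2095,0.1594,0.4,0.357,-0.354,0,-0.85,0.2095,0.1594,0.4,0.357,-0.354,0,-0.85,0.2095,0.1594,0.4,0.357,-0.354,0,-0.85,0.2095,0.1594,0.4,0.357,-0.354,0,-0.85,0.2095,0.1594,0.4,0.357,-0.354,0,-0.85,0.2095,0.1594,0.4,0.357,-0.354,0,-0.85,0.2095,0.1594,0.4])

```text
time: 22.17
eef_pos: [0.5336, -0.3293, 0.0676]
tool_rot: [-2.645, -1.687, 0.003]
wrist_force: [0.1, -0.2, -0.6]
gripper_width: 0.0476
finger_force: 30.0
```

```bash
python3 - <<'E'
from tgt import *
print(delta([.534,-.331,.011],down(65)).tolist())
E
```

```text
[-0.0041, -0.0004, 0.001, -0.0036, 0.0033, 0.1415]
```

drive_tool(steps=[-0.002,0,0,-0.0036,0.0033,0.05,0.4,-0.002,0,0,-0.0036,0.0033,0.1,0.4,-0.002,0,0,-0.0036,0.0033,0.13,0.4,-0.002,0,0,-0.0036,0.0033,0.138,0.4,-0.002,0,0,-0.0036,0.0033,0.1415,0.4,-0.002,0,0,-0.0036,0.0033,0.1415,0.4,-0.002,0,0,-0.0036,0.0033,0.1415,0.4])

```text
time: 22.75
eef_pos: [0.5348, -0.3323, 0.0129]
tool_rot: [2.647, 1.689, -0.0]
wrist_force: [-0.2, -0.3, -1.7]
gripper_width: 0.0477
finger_force: 30.0
```

```bash
python3 - <<'E'
from tgt import *
print(delta([.534,-.331,.0095],down(65)).tolist(),r.get_obs()["wrist_force"])
E
```

```text
[0.001, 0.0009, 0.0013, 0.002, -0.0031, 0.0086] [-0.21445182 -0.27740251 -1.69154733]
```

drive_tool(steps=[0.001,0,0,0,0,0.004,0.4,0.001,0,0,0,0,0.007,0.4,0.001,0,0,0,0,0.007,0.4])

```text
time: 23.0
eef_pos: [0.5344, -0.3325, 0.0095]
tool_rot: [-2.649, -1.689, 0.002]
wrist_force: [0.5, -0.5, 0.4]
gripper_width: 0.0475
finger_force: 30.0
```

drive_tool(steps=[0,0,0,0,0,0.002,0.4,0,0,0,0,0,0.002,0.4])

```text
time: 23.17
eef_pos: [0.5343, -0.3327, 0.0094]
tool_rot: [2.649, 1.689, -0.002]
wrist_force: [-2.2, -0.1, 5.8]
gripper_width: 0.0475
finger_force: 30.0
```

On the dish floor. Release and retreat, then look.

drive_tool(steps=[0,0,0,0,0,0,0.66,0,0,0,0,0,0,0.66,0,0,0,0,0,0,0.66,0,0,0,0,0,0,0.66,0,0,0,0,0,-0.05,0.66,0,0,0,0,0,-0.15,0.66,0,0,0,0,0,-0.3,0.66,0,0,0,0,0,-0.5,0.66,0,0,0,0,0,-0.5,0.66,0,0,0,0,0,-0.5,0.66,0,0,0,0,0,-0.5,0.66])

```text
time: 24.08
eef_pos: [0.5363, -0.3335, 0.2137]
tool_rot: [2.642, 1.685, 0.003]
wrist_force: [0.4, 0.5, -0.1]
gripper_width: 0.0607
finger_force: 0.0
```

```bash
python3 - <<'E'
from h import *
im=r.camera("side");cv2.imwrite("pics/end.png",cv2.resize(im[:,:,::-1],(800,600),interpolation=cv2.INTER_CUBIC))
E
```

```text
(no output)
```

View pics/end.png

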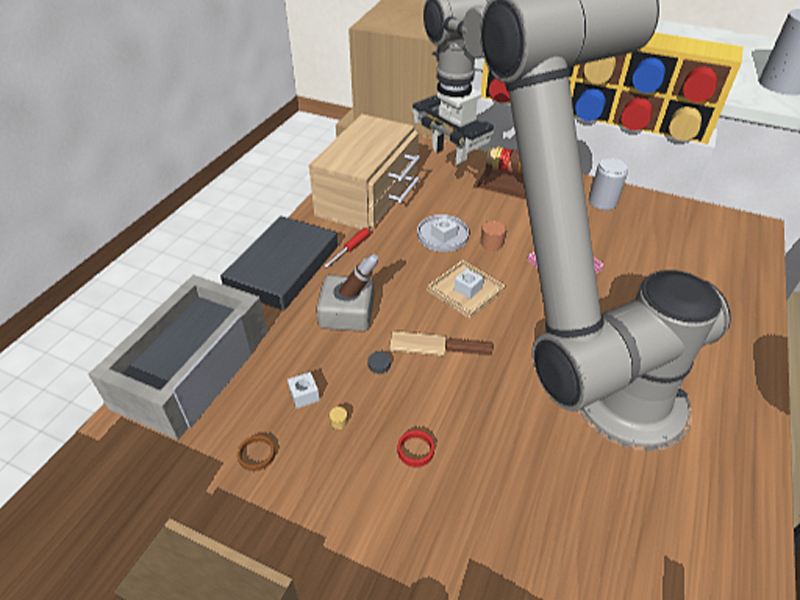

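The picture shows one former flat in the wooden tray (467,283) and one flat in the steel dish (443,230). The plain former (303,388) and everything else is where it was, and the gripper is clear.

```bash
python3 -c "
from workcell import r
print(r.job_done())"
```

```text
the job is handed in; nothing more can be done
None
```

The job is handed in: both keyed formers were seated on the mandrel shoulder in the order asked; the side-keyed one now lies flat in the wooden tray and the corner-keyed one flat in the steel dish, with everything else left where it was, in about 24 s.

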